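# Unlock the tube-furnace carriage and close it

## Task

Draw the red-handled lock pin up out of the furnace carriage and park it in the notch of the green stand: upright, shank fully in the notch, collar resting flat on the ledge, let go. Then slide the carriage (the one with the black handle) toward the blue furnace until it is fully home, and let go. Do not knock over or shove aside any of the glassware and tools standing around.

Things in the scene. Friction and masses are not known exactly. Their poses are not given: they have to be found in the camera images.
- rig: Fixed aluminium bed 170 x 740 mm with two steel guide rods and a blue eight-sided tube furnace (280 mm long, 250 mm high, tube axis 135 mm above the table) on its +y end. Origin on the table under the middle of the rods; +y points along the rods to the furnace (furnace body from y=+200 to +480 mm, the finned tube end it carries begins at y=+160 mm), z up.
- carriage (a joint): Travel of the sliding carriage along the rig's +y in m: 0 = as locked by the pin, 0.12 = fully home with its finned end cap against the furnace tube end. Slides with about 3 N of friction and stays where it is left.
- carriage_handle (a point): Middle of the gripping part of the carriage's upright black handle, a cylinder 22 mm in diameter and 50 mm high, its top 25 mm above this point, standing on a short stem on the aluminium deck (deck top 40 mm below this point). 80 mm behind (rig -y) the bore.
- carriage_bore (a point): Mouth of the vertical lock bore in the yellow block of the carriage, 72 mm above the table; bore 14 mm wide, going on through the fixed block below to the table. The carriage's finned end cap (90 mm diameter, top 180 mm above the table) begins 100 mm ahead of it (rig +y).
- pin: Loose lock pin, 121 mm long, about 0.11 kg: steel shank 12 mm in diameter and 65 mm long below a steel collar (30 mm diameter, 6 mm thick), and above the collar a red cylindrical grip 20 mm in diameter, 50 mm long. Origin on its axis at the underside of the collar; z up along the grip. It starts in the carriage bore with the collar on the block.
- pin_grip (a point): On the pin's axis 34 mm above the underside of the collar: a good place to grip.
- pin_tip (a point): Lower end of the pin's shank, 65 mm below the underside of the collar.
- stand: Fixed green parking stand: foot 100 x 80 mm (x from -38 to +62 mm), a column at the back (+x), and a level ledge 12 mm thick, top at 97 mm, 70 mm wide (y), x from -32 to +54 mm. A notch 18 mm wide runs in from the ledge's -x edge to x=+9 mm, open at the side and top and bottom. Origin on the table below the seat of the pin; the notch opens to the stand's -x.
- stand_seat (a point): Top of the ledge where the pin's axis belongs when it is fully in the notch; the collar's underside rests here.
- stand_mouth (a point): Middle of the notch's open mouth, at the ledge top, 32 mm to -x of the seat.
- jar: Loose white-capped sample jar, 68 mm diameter, 85 mm high; bystander. Origin at the centre of its underside.
- reagent: Loose amber reagent bottle, 72 mm diameter, 170 mm high; bystander. Origin at the centre of its underside.
- wash: Loose white bottle with red cap, 64 mm diameter, 150 mm high; bystander. Origin at the centre of its underside.
- crucible: Loose white crucible, 54 mm across, 50 mm high; bystander. Origin at the centre of its underside.
- boat: Loose white ceramic boat, 35 x 100 x 20 mm; bystander. Origin at the centre of its underside.
- spatula: Loose steel lab spatula, 190 mm, lying flat; bystander.
- wrench: Loose steel wrench, 170 mm, lying flat; bystander.
There are look-alikes about, which are no part of the job. Of the things like the pin, leave any that is purple; of the rest the larger one is meant. Of the things shaped like the stand, the green one is meant.

How it is judged:
By the outcome, as a careful person would: the job done as asked, in the order asked, and still so for the second after the job is handed in, with the robot touching nothing.
It also fails if it takes over 51 s, if anything falls off the work surface, if the arm or the gripper's body presses on something with over 40 N, if the wrist force passes 120 N, or if a joint passes its speed limit or range.

## Robot

A 6-joint arm with a two-finger parallel gripper is mounted at the origin on the work surface. World frame = base frame: x ahead of the robot, y to its left, z up, the work surface at z = 0. Lengths are in mm, angles in rad, forces in N, time in s.
With the tool pointing down it reaches from about 275 to 825 mm from the base axis. Payload 5.2 kg.
Tool frame: the origin (TCP) lies at the very end of the fingers, on their centre line; the grasp point (between the pads) lies 19 mm behind it; z points along the fingers, y is the direction in which the jaws open and shut (so a half turn about z gives the same grasp; the last joint's range is limited). The gripper opens to 93 mm and grips with 3 to 60 N. Pads are 15 mm wide; open, the fingers measure 128 mm over their backs; the gripper's body (75 mm by 188 mm) begins 65 mm behind the grasp point.
Start: joints at [-1.392, 0.259, 1.535, -0, 1.348, -0.203], TCP at [204.946, -510.394, 218.653] pointing down, gripper open.
Joint ranges: [-3.14, 3.14], [-0.91, 2.08], [0.19, 2.58], [-1.22, 4.36], [0.22, 2.71], [-3.12, 3.12]. Speed limits (rad/s): [2.57, 2.57, 3.14, 3.14, 3.14, 3.14].

## Interface

Orientations are given as [roll, pitch, yaw] about the fixed x, y, z axes, in that order (R = Rz(yaw) Ry(pitch) Rx(roll)).
In Python, from bench import robot gives the robot as it stands. The module is installed in compiled form; this text tells all that it offers. Calls block until the motion is done:
- robot.move_ptp(position, orientation): joint-space move of the TCP to a pose.
- robot.move_linear(position, ori=None, speed=150, f_stop=None): straight line of the TCP; ori=None keeps the orientation; speed is the mean speed in mm/s. With f_stop (N) it stops when the force on the tool has changed by that much, and returns True; else False.
- robot.move_j(angles): joint-space move.
- robot.move_gripper(opening): opening from 0.0 (shut) to 1.0 (fully open); the grip force is fixed at half the most; returns when the fingers have stopped.
- robot.sleep(seconds).
- robot.inverse_kinematics(position, orientation): joint angles nearest the present ones, or None.
- robot.get_image(name): name is "scene" or "top"; returns a dict with "img" (400x640x3 uint8, blue, green, red), "fovy" (degrees; the focal length in pixels is half the picture's height over the tangent of half this angle, whatever the lens; pixels are square), "cx", "cy" (the principal point, pixels), "k1" (the pictures are not rectified: a ray, as slopes to the right and down, at radius r is drawn at 1 + k1 r^2 times it, then the intrinsics apply), "eye" and "orientation" of the camera in the world. Camera axes: x right, y down, z forward; pixel columns grow to the right and rows downward; lengths in mm; the calibration is good to about 2 mm. A picture is of the moment at which its call begins. There is no depth.
A pose or a line that the arm cannot do raises robot.MotionError and nothing moves.
- robot.hand_in(): hands the job in, once; it reports no verdict.
Readings, each from a call of its own:
- robot.current_t(): time.
- robot.current_qpos(): joint angles.
- robot.current_joint_vel(): joint speeds.
- robot.current_joint_efforts(): joint torques, N m.
- robot.current_tcp_pos(): TCP position.
- robot.current_eef_rot(): TCP orientation.
- robot.current_contact_force(): force on the tool from outside, world axes, zero at the start.
- robot.current_ft_torque(): the same for the moment, N m.
- robot.current_gripper_width(): opening from 0.0 (shut) to 1.0 (fully open).
Only numpy, scipy, OpenCV 4.12 (cv2) and the standard library are available. Lean on these libraries where they do the work, as an engineer would, in place of code of your own. Each camera call takes 0.05 s, during which the arm holds its last target. There are 200 camera calls.

## Working session

There is one attempt and no reset: what is moved stays moved. The work goes in short steps, each a Python script; the robot and the scene stay as the last script left them, time stands still between calls to the robot, and variables do not carry over. Pictures are saved under pics/ and viewed, about 8 in all and at most 12, crops included, and the job is handed in when it is done.

```bash
mkdir -p pics
cat > h.py <<'E'
import numpy as np, cv2
from scipy.spatial.transform import Rotation as R
from bench import robot
def cam(name):
    d=robot.get_image(name); return d
def K(d):
    f=200/np.tan(np.radians(d["fovy"])/2); return np.array([[f,0,d["cx"]],[0,f,d["cy"]],[0,0,1.]]),np.array([d["k1"],0,0,0,0.])
def Rc(d):
    o=np.array(d["orientation"],float)
    return o if o.shape==(3,3) else R.from_euler('xyz',o).as_matrix()
def ray(d,uv):
    k,D=K(d); p=cv2.undistortPoints(np.array([[uv]],float),k,D)[0,0]
    return np.array(d["eye"],float),Rc(d)@np.array([p[0],p[1],1])
def onz(d,uv,z):
    e,r=ray(d,uv); return e+r*(z-e[2])/r[2]
def proj(d,P):
    k,D=K(d); m=Rc(d).T; p,_=cv2.projectPoints(np.array(P,float).reshape(-1,3),cv2.Rodrigues(m)[0],-m@np.array(d["eye"],float),k,D); return p[:,0]
E
python3 - <<'E'
from h import *
import pickle
D={}
for n in("scene","top"):
    d=cam(n);D[n]=d;cv2.imwrite(f"pics/{n}0.png",d["img"]);print(n,{k:v for k,v in d.items() if k!="img"})
pickle.dump(D,open("d0.pkl","wb"));print(robot.current_eef_rot(),robot.current_t())
E
```

```text
scene {'fovy': 48.17098361348064, 'cx': 319.16074636186926, 'cy': 195.9713702975466, 'k1': 0.03190422302917072, 'eye': array([1258.08489907,  -23.52182474,  788.77741249]), 'orientation': array([-2.32813977,  0.00926027,  1.71688441])}
top {'fovy': 52.15519708437111, 'cx': 315.2436721279574, 'cy': 197.22955273330246, 'k1': -0.08049579590286922, 'eye': array([ 385.95326616, -125.46893002, 1225.68608667]), 'orientation': array([-3.0106779 , -0.0037522 , -1.54398624])}
[-3.13996070e+00 -3.33925541e-04  3.81846573e-01] 0.1
```

View pics/scene0.png

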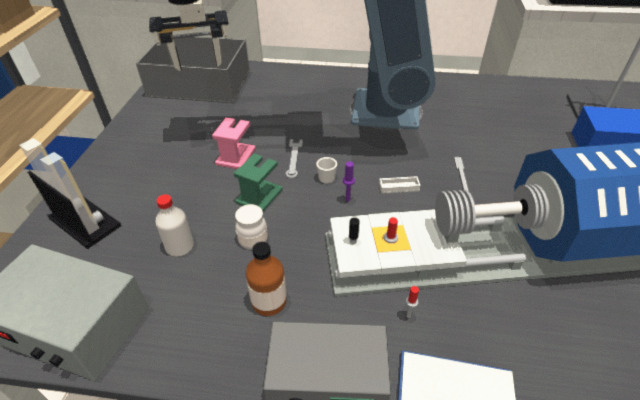

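View pics/top0.png

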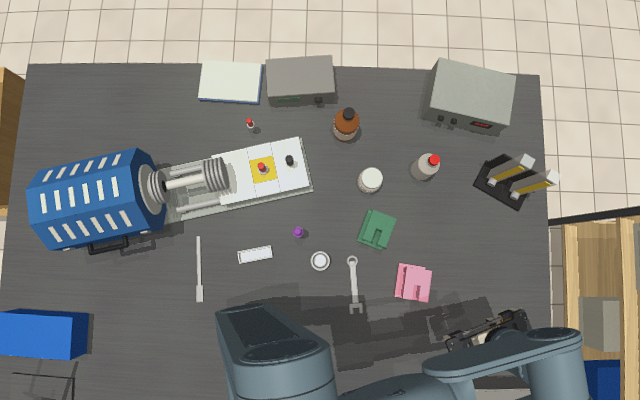

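Top view: the pin candidates are the red pin in the yellow block (263,168), the small red one (250,124) and the purple one (298,232). The larger red one in the carriage is the one meant. Of the stands, green (377,230) is meant, not pink. I'll measure these and confirm in an enlarged crop.

```bash
cat > meas.py <<'E'
from h import *
def mask(img,kind,roi):
    h=cv2.cvtColor(img,cv2.COLOR_BGR2HSV).astype(int);H,S,V=h[...,0],h[...,1],h[...,2]
    m={'red':((H<8)|(H>172))&(S>150)&(V>90),'yel':(H>18)&(H<32)&(S>150)&(V>120),'grn':(H>65)&(H<90)&(S>90)&(V>40),'blk':(V<45)}[kind]
    o=np.zeros(m.shape,np.uint8);u0,v0,u1,v1=roi;o[v0:v1,u0:u1]=m[v0:v1,u0:u1]*255
    return o
def big(m):
    c,_=cv2.findContours(m,cv2.RETR_EXTERNAL,cv2.CHAIN_APPROX_NONE);return max(c,key=cv2.contourArea)
def cen(c):
    M=cv2.moments(c);return np.array([M['m10']/M['m00'],M['m01']/M['m00']])
def tri(d1,u1,d2,u2):
    (e1,r1),(e2,r2)=ray(d1,u1),ray(d2,u2);A=np.stack([r1,-r2],1);s=np.linalg.lstsq(A,e2-e1,rcond=None)[0]
    a,b=e1+r1*s[0],e2+r2*s[1];return (a+b)/2,np.linalg.norm(a-b)
E
python3 - <<'E'
from meas import *
import pickle
D=pickle.load(open("d0.pkl","rb"));s,t=D["scene"],D["top"]
a=cen(big(mask(s["img"],'red',(380,210,405,245))));b=cen(big(mask(t["img"],'red',(255,158,272,175))))
print("pin grip",a,b,tri(s,a,t,b))
a=cen(big(mask(s["img"],'blk',(343,210,364,245))));b=cen(big(mask(t["img"],'blk',(280,150,300,172))))
print("handle",a,b,tri(s,a,t,b))
c=big(mask(t["img"],'yel',(240,145,285,190)));r=cv2.minAreaRect(c);print("yellow",[onz(t,p,72).round(1) for p in cv2.boxPoints(r)], onz(t,r[0],72))
c=big(mask(s["img"],'yel',(360,215,420,260)));print("yellow s",[onz(s,p,72).round(1) for p in cv2.approxPolyDP(c,4,True)[:,0].astype(float)])
g=big(mask(t["img"],'grn',(350,200,405,255)));print("grn top",cv2.boxPoints(cv2.minAreaRect(g)))
T=cv2.resize(t["img"][200:260,345:410],None,fx=6,fy=6,interpolation=cv2.INTER_CUBIC)
S=cv2.resize(s["img"][145:215,225:290],None,fx=6,fy=6,interpolation=cv2.INTER_CUBIC)
P=cv2.resize(s["img"][200:330,325:435],None,fx=3.2,fy=3.2,interpolation=cv2.INTER_CUBIC)
o=np.zeros((420+0,390*2,3),np.uint8);o[:360,:390]=T;o[:420,390:]=S;cv2.imwrite("pics/crop1.png",o);cv2.imwrite("pics/crop2.png",P)
E
```

```text
pin grip [391.78129117 227.68247694] [260.5 165.5] (array([618.61860367,  28.36990547, 106.64664623]), np.float64(2.460536937718505))Traceback (most recent call last):
  File "<stdin>", line 6, in <module>
  File "meas.py", line 8, in big
    c,_=cv2.findContours(m,cv2.RETR_EXTERNAL,cv2.CHAIN_APPROX_NONE);return max(c,key=cv2.contourArea)
                                                                           ~~~^^^^^^^^^^^^^^^^^^^^^^^
ValueError: max() iterable argument is empty
```

```bash
sed -i "s/'blk':(V<45)/'blk':(V<80)/" meas.py
cat >> meas.py <<'E'
def cm(m): v,u=np.nonzero(m); return np.array([u.mean(),v.mean()]),len(u)
E
python3 - <<'E'
from meas import *
import pickle
D=pickle.load(open("d0.pkl","rb"));s,t=D["scene"],D["top"]
(a,n),(b,m)=cm(mask(s["img"],'red',(380,210,405,245))),cm(mask(t["img"],'red',(253,156,272,176)))
print("pin grip",a,b,n,m,tri(s,a,t,b))
(a,n),(b,m)=cm(mask(s["img"],'blk',(343,212,364,245))),cm(mask(t["img"],'blk',(280,150,300,172)))
print("handle",a,b,n,m,tri(s,a,t,b))
c=big(mask(t["img"],'yel',(240,145,285,190)));r=cv2.minAreaRect(c);print("yellow",[onz(t,p,72).round(1) for p in cv2.boxPoints(r)], onz(t,r[0],72))
c=big(mask(s["img"],'yel',(360,215,420,260)));print("yellow s",[onz(s,p,72).round(1) for p in cv2.approxPolyDP(c,4,True)[:,0].astype(float)])
T=cv2.resize(t["img"][200:260,345:410],None,fx=6,fy=6,interpolation=cv2.INTER_CUBIC)
S=cv2.resize(s["img"][145:215,225:290],None,fx=6,fy=6,interpolation=cv2.INTER_CUBIC)
P=cv2.resize(s["img"][200:330,325:435],None,fx=3.2,fy=3.2,interpolation=cv2.INTER_CUBIC)
o=np.zeros((420+0,390*2,3),np.uint8);o[:360,:390]=T;o[:420,390:]=S;cv2.imwrite("pics/crop1.png",o);cv2.imwrite("pics/crop2.png",P)
E
```

```text
pin grip [391.78       227.68666667] [260.5 165.5] 150 32 (array([618.62079457,  28.36985132, 106.63633914]), np.float64(2.4634792216386567))
handle [353.62146893 228.5480226 ] [289.04651163 160.39534884] 177 43 (array([634.6261055 , -50.04525765, 109.47868919]), np.float64(0.35449446313502564))
yellow [array([640.1,  68.8,  72. ]), array([656. ,   3.1,  72. ]), array([591.2, -13.1,  72. ]), array([575.4,  52.1,  72. ])] [615.55571588  27.68625683  72.        ]
yellow s [array([581.3,  51.5,  72. ]), array([579.5,  42.9,  72. ]), array([614. ,  45.6,  72. ]), array([632.4,  33.5,  72. ]), array([618.9,  10.1,  72. ]), array([586.1,  17.3,  72. ]), array([592.6,  -8.2,  72. ]), array([652.9,   3.4,  72. ]), array([638.7,  66.5,  72. ])]
```

View pics/crop1.png

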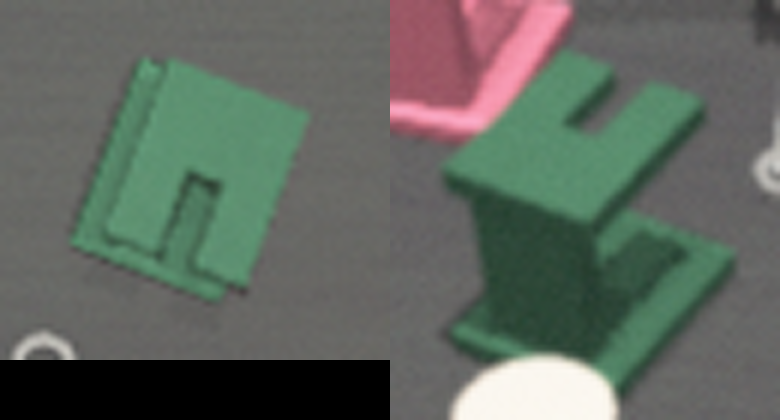

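View pics/crop2.png

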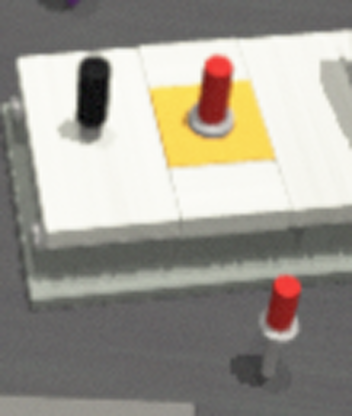

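The crops confirm the targets. The larger red pin sits with its collar on the yellow block, and the small red one stands on the table. The green stand's notch opens towards the robot. Next I fit the stand from its ledge corners, then grasp and draw the pin.

Run:
```python
from meas import *
import pickle
D=pickle.load(open("d0.pkl","rb"));s,t=D["scene"],D["top"]
M=np.array([[54,35],[54,-35],[-32,-35],[-32,35]],float)
ct=np.array([(168,58),(310,115),(245,290),(105,235)])/6+[345,200]-.4
cs=np.array([(590,222),(443,180),(575,50),(705,105)]);cs=(cs-[390,0])/6+[225,145]-.4
for n,d,c in(("top",t,ct),("scene",s,cs)):
    W=np.array([onz(d,p,97)[:2] for p in c]);mm,wm=M.mean(0),W.mean(0)
    U,_,V=np.linalg.svd((M-mm).T@(W-wm));r=(U@V).T
    o=wm-r@mm;print(n,"det",np.linalg.det(r),"origin",o,"yaw",np.arctan2(r[1,0],r[0,0]),"res",(W-(M@r.T+o)).round(1).tolist())
for n,p in(("nend",(201,180)),("mouthL",(160,258)),("mouthR",(198,268))): print(n,onz(t,np.array(p)/6+[345,200]-.4,97))
for n,p in(("purple",(298,232)),("crucible",(320,261)),("jar",(370,181))): print(n,onz(t,p,70))
for y in(1.80,-1.34,.227):print(y,robot.inverse_kinematics([616.8,28.2,88],[np.pi,0,y]),robot.inverse_kinematics([450,-230,120],[np.pi,0,y]))
y=min((1.80,-1.34),key=lambda a:abs(robot.inverse_kinematics([616.8,28.2,88],[np.pi,0,a])[5]))
robot.move_ptp([616.8,28.2,240],[np.pi,0,y]);robot.move_linear([616.8,28.2,88]);
robot.move_gripper(0.0);print("w",robot.current_gripper_width()*93,robot.current_contact_force(),robot.current_tcp_pos(),y)
print("stopped",robot.move_linear([616.8,28.2,115],speed=60,f_stop=25),robot.current_contact_force())
for n in("scene","top"):cv2.imwrite(f"pics/{n}1.png",cam(n)["img"])
a=cv2.imread("pics/scene1.png")[100:300,280:480];b=cv2.imread("pics/top1.png")[80:280,160:360]
cv2.imwrite("pics/c3.png",cv2.resize(np.hstack([a,b]),None,fx=2,fy=2));print(robot.current_t())
```

```text
top det 1.0000000000000007 origin [ 441.55052647 -301.00717523] yaw -0.34538440395682857 res [[1.0, 0.3], [-0.1, -0.1], [-0.4, 0.5], [-0.5, -0.6]]
scene det 0.9999999999999998 origin [ 446.34221663 -298.11410502] yaw -0.34720029016155207 res [[-2.8, -1.4], [4.4, 0.6], [-3.0, 2.5], [1.4, -1.7]]
nend [ 449.11807496 -301.89038007   97.        ]
mouthL [ 412.85864043 -283.32316129   97.        ]
mouthR [ 408.71171722 -300.87578689   97.        ]
purple [437.90513414 -79.72675246  70.        ]
crucible [ 358.4756405 -143.8690641   70.       ]
jar [ 589.49878367 -281.74662993   70.        ]
1.8 [-0.13473869  0.4866692   1.53339414  0.          1.12152931 -0.36394236] [-0.69353731  0.27069515  1.77928452  0.          1.09161298 -0.92274099]
-1.34 [-1.34738690e-01  4.86669203e-01  1.53339414e+00 -4.44089210e-16
  1.12152931e+00  2.77605764e+00] [-6.93537313e-01  2.70695151e-01  1.77928452e+00 -4.44089210e-16
  1.09161298e+00  2.21725901e+00]
0.227 [-1.34738690e-01  4.86669203e-01  1.53339414e+00 -4.44089210e-16
  1.12152931e+00  1.20905764e+00] [-6.93537313e-01  2.70695151e-01  1.77928452e+00 -4.44089210e-16
  1.09161298e+00  6.50259014e-01]
w 19.386146988605272 [ 0.13647109 -0.16365277 -0.36073308] [616.66309423  28.16982104  87.94481345] 1.8
stopped False [-1.63071134 -0.38494614 -0.73351794]
5.5083
```

View pics/c3.png

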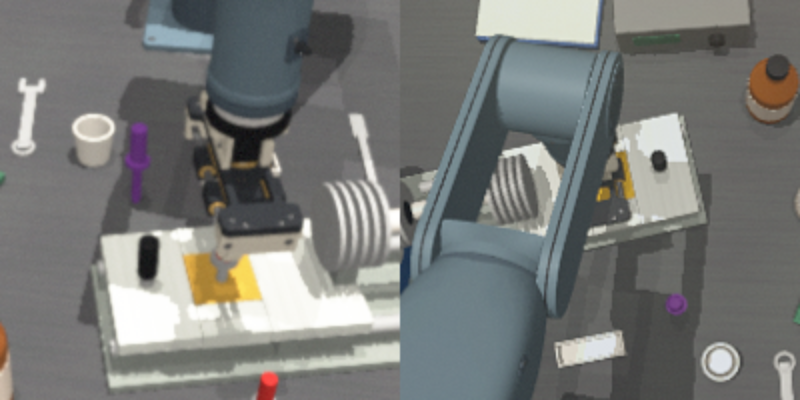

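The pin is drawn up: the gripper closed at 19.4 mm and steel shows below the fingers in the scene view at crop (222,262). I'll refine the stand with a brightness mask of the ledge top while lifting.

```bash
cat > stand.py <<'E'
from meas import *
import pickle
D=pickle.load(open("d0.pkl","rb"));s,t=D["scene"],D["top"]
out=[]
for n,d,roi in(("top",t,(350,200,405,255)),("scene",s,(230,145,290,212))):
    k=4;g=mask(d["img"],'grn',roi);im=cv2.resize(d["img"],None,fx=k,fy=k,interpolation=cv2.INTER_CUBIC)
    m=mask(im,'grn',tuple(k*x for x in roi));V=im.max(2);th,_=cv2.threshold(V[m>0].reshape(-1,1),0,255,cv2.THRESH_OTSU)
    m=((m>0)&(V>th)).astype(np.uint8)*255;m=cv2.morphologyEx(m,cv2.MORPH_OPEN,np.ones((9,9)))
    c=big(m)[:,0].astype(float)
    W=np.array([onz(d,(p+.5)/k-.5,97)[:2] for p in c]).astype(np.float32)
    r=cv2.minAreaRect(W);print(n,th,r)
    out.append((W,m))
    x,y,w,h=[k*v for v in(roi[0],roi[1],roi[2]-roi[0],roi[3]-roi[1])]
    o=im[y:y+h,x:x+w].copy();cv2.drawContours(o,[(c-[x,y]).astype(int)],-1,(0,0,255),1);cv2.imwrite(f"pics/st_{n}.png",cv2.resize(o,(390,390)))
    # project into stand frame, yaw -.346
    a=-.346;X=W@np.array([np.cos(a),np.sin(a)]);Y=W@np.array([-np.sin(a),np.cos(a)])
    # notch walls & end, outer edges (stand axes)
    xb=np.percentile(X,98);xf=np.percentile(X,2)
    xm=(X>xf+6)&(X<xf+34);q=np.sort(Y[xm]);mid=(np.percentile(Y,2)+np.percentile(Y,98))/2
    inn=xm&(abs(Y-mid)<20);up=np.median(Y[inn&(Y>mid)]) if (inn&(Y>mid)).any() else 0;lo=np.median(Y[inn&(Y<mid)]) if (inn&(Y<mid)).any() else 0
    e=(abs(Y-mid)<4)&(X<xb-20)
    print(" xb,xf",xb,xf,"Yrange",np.percentile(Y,2),np.percentile(Y,98),"notch",lo,up,"end",np.median(X[e]) if e.any() else None)
    for nm,x0,y0 in(("outer",(xb-54+xf+32)/2,mid),("notch",(np.median(X[e])-9) if e.any() else 0,(lo+up)/2)):
        print("  ",nm,x0*np.cos(a)-y0*np.sin(a),x0*np.sin(a)+y0*np.cos(a))
cv2.imwrite("pics/st.png",np.hstack([cv2.imread("pics/st_top.png"),cv2.imread("pics/st_scene.png")]))
E
python3 stand.py
python3 -c "
from h import *
print(robot.move_linear([616.8,28.2,235],speed=150),robot.current_contact_force(),robot.current_gripper_width()*93,robot.current_t())"
```

```text
top 135.0 ((471.2240295410156, -288.58978271484375), (17.342912673950195, 18.149864196777344), 1.4626710414886475)
 xb,xf 549.0550083873862 531.4945715160959 Yrange -120.28337888564893 -101.49096956402374 notch -117.02983579808445 -104.09036147396704 end None
   outer 460.30225621615585 -283.81261707039243
   notch -37.49508467688774 -104.0079517896625
scene 105.0 ((456.6781921386719, -303.14276123046875), (66.8241958618164, 83.789794921875), 70.53363800048828)
 xb,xf 573.8097341094866 492.44431252241685 Yrange -162.97206898896516 -97.30836212935137 notch -141.76217239017015 -115.96113472666968 end 547.9008682921265
   outer 447.0486592959784 -299.5005849814468
   notch 463.2620407256824 -303.98643592518107
False [ 0.62968659  0.07440938 -0.43583753] 19.521087021583195 6.4583
```

View pics/st.png

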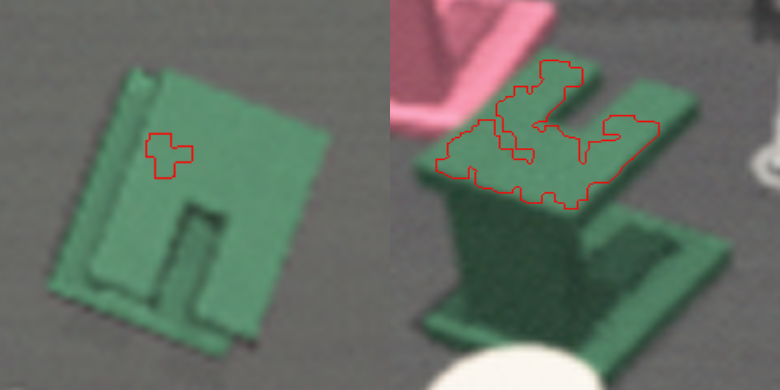

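Run:
```python
from meas import *
import pickle
from scipy.optimize import minimize_scalar
D=pickle.load(open("d0.pkl","rb"));s,t=D["scene"],D["top"]
a=-.346;ex=np.array([np.cos(a),np.sin(a)]);ey=np.array([-np.sin(a),np.cos(a)])
# rectify ledge plane z=97 into stand axes around guess, 0.5 mm/px, then find edges on profiles
o=np.array([443,-300.]);xs=np.arange(-55,75,.5);ys=np.arange(-55,55,.5)
X,Y=np.meshgrid(xs,ys,indexing='ij');P=o+X[...,None]*ex+Y[...,None]*ey;P3=np.concatenate([P,np.full(X.shape+(1,),97.)],-1).reshape(-1,3)
ims=[]
for n,d in(("top",t),("scene",s)):
    uv=proj(d,P3).reshape(X.shape+(2,)).astype(np.float32)
    im=cv2.remap(d["img"],uv[...,0],uv[...,1],cv2.INTER_CUBIC)
    G=im[...,1].astype(float)-im[...,2]  # greenness
    B=im[...,1].astype(float)
    def edge(ax,sel,lo,hi,A):
        i=xs if ax=='x' else ys
        pr=A[:,(ys>sel[0])&(ys<sel[1])].mean(1) if ax=='x' else A[(xs>sel[0])&(xs<sel[1])].mean(0)
        g=np.gradient(cv2.GaussianBlur(pr.reshape(-1,1),(1,9),2)[:,0],.5);k=(i>lo)&(i<hi);j=np.argmax(abs(g)*k);return i[j],round(g[j],1)
    for nm,A in(("G-R",G),("G",B)):
        print(n,nm,"back(54)",edge('x',(-25,25),40,70,A),"front(-32)",edge('x',(-28,-16),-48,-18,A),edge('x',(16,28),-48,-18,A),"y+35",edge('y',(-20,45),22,48,A),"y-35",edge('y',(-20,45),-48,-22,A),"n+9",edge('y',(-24,0),2,18,A),"n-9",edge('y',(-24,0),-18,-2,A),"end9",edge('x',(-4,4),-5,25,A))
    ims.append(cv2.resize(im,None,fx=1.7,fy=1.7))
cv2.imwrite("pics/rect.png",np.hstack(ims))
```

```text
top G-R back(54) (np.float64(54.0), np.float64(-11.5)) front(-32) (np.float64(-43.5), np.float64(10.8)) (np.float64(-43.5), np.float64(12.5)) y+35 (np.float64(47.0), np.float64(-11.5)) y-35 (np.float64(-36.0), np.float64(11.3)) n+9 (np.float64(8.5), np.float64(5.4)) n-9 (np.float64(-10.5), np.float64(-3.5)) end9 (np.float64(8.5), np.float64(7.5))
top G back(54) (np.float64(54.0), np.float64(-8.7)) front(-32) (np.float64(-31.5), np.float64(11.0)) (np.float64(-42.5), np.float64(13.2)) y+35 (np.float64(45.5), np.float64(-10.6)) y-35 (np.float64(-35.5), np.float64(8.7)) n+9 (np.float64(8.5), np.float64(12.5)) n-9 (np.float64(-10.5), np.float64(-9.0)) end9 (np.float64(8.5), np.float64(17.1))
scene G-R back(54) (np.float64(55.5), np.float64(-3.9)) front(-32) (np.float64(-31.5), np.float64(7.3)) (np.float64(-31.0), np.float64(7.5)) y+35 (np.float64(35.0), np.float64(-4.5)) y-35 (np.float64(-35.0), np.float64(21.7)) n+9 (np.float64(8.0), np.float64(8.4)) n-9 (np.float64(-8.5), np.float64(-4.1)) end9 (np.float64(9.5), np.float64(6.6))
scene G back(54) (np.float64(55.5), np.float64(-10.9)) front(-32) (np.float64(-32.0), np.float64(6.5)) (np.float64(-31.5), np.float64(6.7)) y+35 (np.float64(35.0), np.float64(-12.1)) y-35 (np.float64(-47.5), np.float64(3.3)) n+9 (np.float64(8.5), np.float64(6.9)) n-9 (np.float64(-9.0), np.float64(-11.2)) end9 (np.float64(10.0), np.float64(8.1))
```

View pics/rect.png

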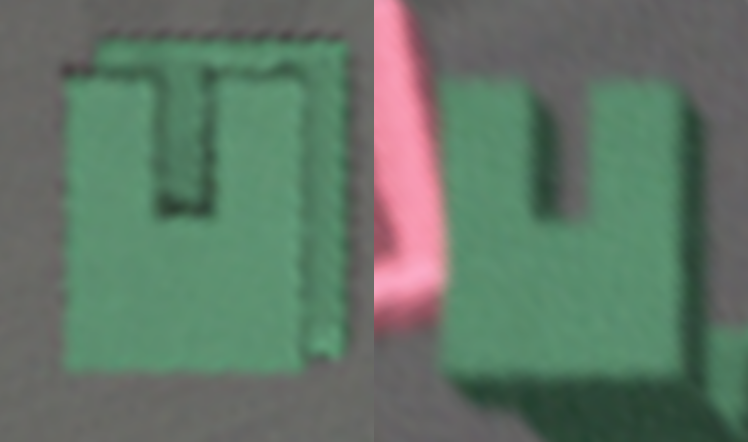

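The rectified ledge agrees in both views: origin (443,-300.4), yaw -0.346, with edges within 1 mm of nominal. Next I carry the pin to the mouth and check from near.

```bash
cat >> h.py <<'E'
a=-.346;SE=np.array([443.05,-300.45]);ex=np.array([np.cos(a),np.sin(a)]);ey=np.array([-np.sin(a),np.cos(a)])
def sp(x,y,z): return [*(SE+x*ex+y*ey),z]
E
python3 - <<'E'
from meas import *
O=[np.pi,0,1.80]
robot.move_ptp(sp(-60,0,225),O)
robot.move_linear(sp(-60,0,119),speed=180)
s,t=cam("scene"),cam("top");print(robot.current_tcp_pos(),robot.current_eef_rot(),robot.current_t(),robot.current_gripper_width()*93)
c=proj(s,sp(-60,0,80))[0].astype(int);A=s["img"].copy();print(c)
for d,i in((s,A),):
    for z in(103,38): cv2.circle(i,tuple(proj(d,sp(-60,0,z))[0].round().astype(int)),0,(255,0,255),-1)
A=A[c[1]-35:c[1]+45,c[0]-45:c[0]+45];c=proj(t,sp(-30,0,97))[0].astype(int);B=t["img"][c[1]-40:c[1]+40,c[0]-35:c[0]+35]
cv2.imwrite("pics/c4.png",cv2.resize(np.hstack([A,B]),None,fx=5,fy=5,interpolation=cv2.INTER_NEAREST))
E
```

```text
[ 387.55771644 -280.78418095  120.27196302] [3.14032428e+00 2.35389076e-03 1.80049590e+00] 8.7333 19.760570641840832
[271 155]
```

View pics/c4.png

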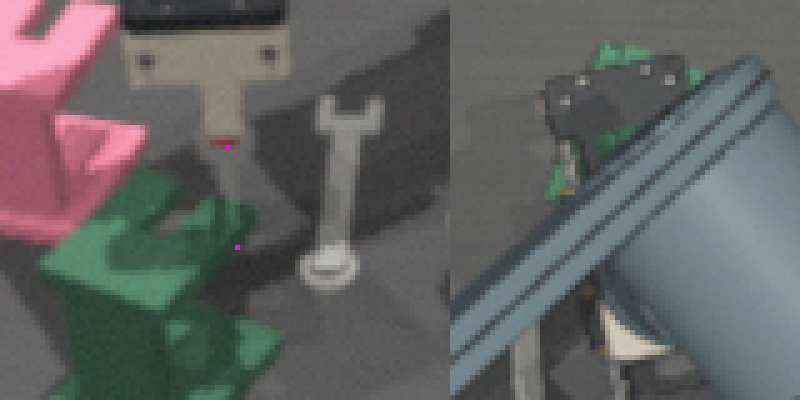

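The pin hangs upright with its collar just above ledge level (crop (227,147)) and in line with the notch. I'll move it in and set it down.

Run:
```python
from meas import *
p=lambda *a:print(*a,robot.current_tcp_pos().round(1),robot.current_contact_force().round(1),round(robot.current_t(),2))
robot.sleep(.2);p("hover")
st=robot.move_linear(sp(0,0,119),speed=60,f_stop=8);p("in",st)
if not st:
    st=robot.move_linear(sp(0,0,109),speed=25,f_stop=5);p("down",st)
s=cam("scene");c=proj(s,sp(0,0,97))[0].astype(int);cv2.imwrite("pics/c5.png",cv2.resize(s["img"][c[1]-40:c[1]+40,c[0]-50:c[0]+50],None,fx=6,fy=6,interpolation=cv2.INTER_CUBIC))
```

```text
hover [ 387.  -280.5  119.8] [ 0.4  0.5 -1.1] 8.93
in False [ 442.7 -300.2  118.9] [ 0.  -0.1 -0.5] 10.08
down True [ 443.  -300.6  112.6] [-0.5 -0.7  3. ] 10.42
```

View pics/c5.png

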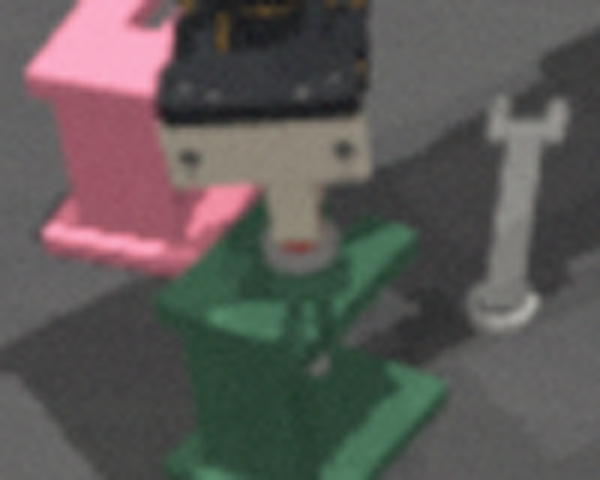

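Contact came at TCP z 112.6 against 113 expected. The collar is on the ledge at crop (297,255) and the tip shows below at (318,365). I'll release, then grip the handle and push the carriage.

Run:
```python
from meas import *
p=lambda *a:print(*a,robot.current_tcp_pos().round(1),robot.current_contact_force().round(1),round(robot.current_t(),2))
robot.move_gripper(0.6);p("open",robot.current_gripper_width())
q=robot.current_tcp_pos();robot.move_linear([q[0],q[1],225],speed=150)
y=.228;O=[np.pi,0,y];H=np.array([634.6,-50.])
robot.move_ptp([*H,220],O);p("above")
s=cam("scene");c=proj(s,sp(0,0,97))[0].astype(int);A=s["img"][c[1]-40:c[1]+40,c[0]-50:c[0]+50];c=proj(s,[*H,110])[0].astype(int);B=s["img"][c[1]-50:c[1]+30,c[0]-30:c[0]+30]
t=cam("top");c=proj(t,sp(0,0,97))[0].astype(int);C=t["img"][c[1]-40:c[1]+40,c[0]-40:c[0]+40]
cv2.imwrite("pics/c6.png",cv2.resize(np.hstack([A,B,C]),None,fx=3.3,fy=3.3,interpolation=cv2.INTER_CUBIC))
```

```text
open 0.6019963305125496 [ 442.7 -300.1  112.1] [0.2 0.6 1. ] 11.24
above [634.4 -50.4 219.7] [-0.3 -0.3 -0.1] 13.98
```

View pics/c6.png

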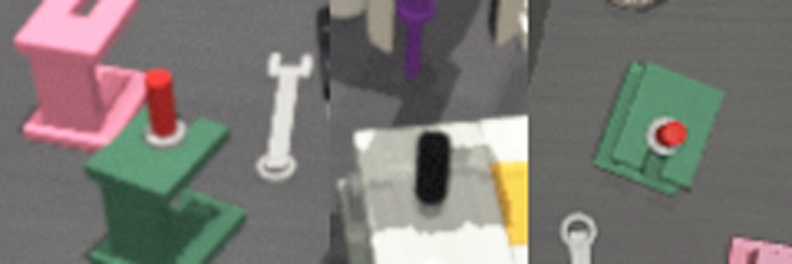

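The pin stands upright at the seat with its collar flat and the gripper clear. Now the handle.

Run:
```python
from meas import *
p=lambda *a:print(*a,robot.current_tcp_pos().round(1),robot.current_contact_force().round(1),round(robot.current_t(),2))
H=np.array([634.6,-50.]);u=np.array([-np.sin(.228),np.cos(.228)])
if robot.move_linear([*H,95],speed=120,f_stop=10): p("BLOCKED");raise SystemExit
robot.move_gripper(0.);p("grip",robot.current_gripper_width()*93)
q=robot.current_tcp_pos();s0=q[:2]
st=robot.move_linear([*(s0+105*u),95],speed=80,f_stop=20);p("slid",st,(robot.current_tcp_pos()[:2]-s0)@u)
if not st:
    st=robot.move_linear([*(s0+130*u),95],speed=30,f_stop=15);p("home",st,(robot.current_tcp_pos()[:2]-s0)@u)
for n in("scene","top"):cv2.imwrite(f"pics/{n}7.png",cam(n)["img"])
cv2.imwrite("pics/c7.png",np.vstack([cv2.imread("pics/scene7.png")[100:300,300:],np.zeros((0,340,3),np.uint8)]).repeat(2,0).repeat(2,1))
```

```text
grip 21.46179332197208 [634.7 -50.2  95.2] [ 0.1 -0.8  0.9] 15.92
slid False 106.44922183536283 [608.6  53.   95.1] [-6.5 -1.7  6.7] 17.38
home True 119.23196525187494 [605.4  65.4  95.1] [-1.1 -1.6  3.7] 17.94
```

View pics/c7.png

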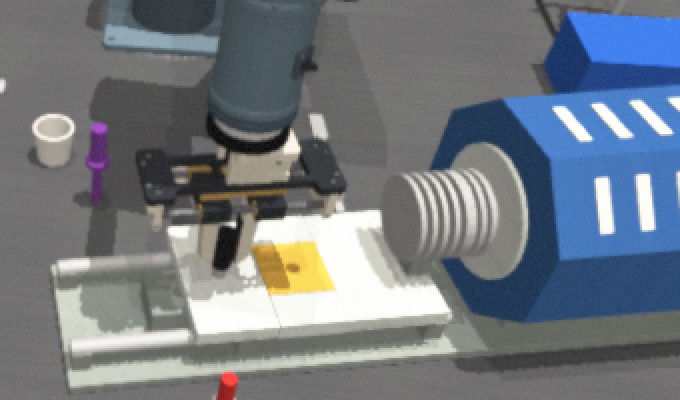

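The cap meets the furnace end after 119.2 mm. I'll press once more to be sure it is fully home, then release, retreat and check.

Run:
```python
from meas import *
p=lambda *a:print(*a,robot.current_tcp_pos().round(1),robot.current_contact_force().round(1),round(robot.current_t(),2))
u=np.array([-np.sin(.228),np.cos(.228)]);s0=np.array([634.7,-50.2])
q=robot.current_tcp_pos();st=robot.move_linear([*(q[:2]+8*u),q[2]],speed=25,f_stop=25);p("press",st,(robot.current_tcp_pos()[:2]-s0)@u)
robot.move_gripper(.6);p("open",robot.current_gripper_width())
q=robot.current_tcp_pos();robot.move_linear([q[0],q[1],240],speed=120)
robot.move_ptp([420,-150,300],[np.pi,0,.228])
robot.sleep(.3);p("away")
s,t=cam("scene"),cam("top");cv2.imwrite("pics/s8.png",s["img"]);
(a,n),(b,m)=cm(mask(s["img"],'blk',(390,195,430,245))),(0,0);print(n)
e=proj(s,[[*(np.array([634.6,-50])+k*u),135] for k in(117,120,123)]);print("handle top expected px",e.round(1).tolist())
cv2.imwrite("pics/c8.png",np.hstack([s["img"][80:330,120:520]]).repeat(2,0).repeat(2,1))
```

```text
press True 119.02121892760046 [605.4  65.2  95.1] [-0.2 -3.4  2.7] 18.35
open 0.6020087253268503 [605.4  64.8  95. ] [-0.9 -0.8 -0.5] 19.1
away [ 420.4 -149.5  299.7] [0.  0.2 0.2] 21.88
181
handle top expected px [[411.8, 216.2], [413.2, 216.1], [414.7, 216.0]]
```

View pics/c8.png

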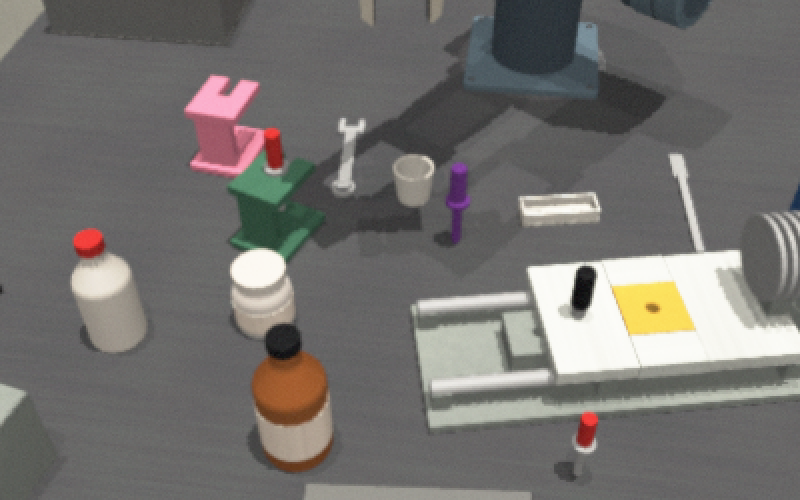

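The pin is parked and the bystanders stand as before. I'll check the carriage travel from images before handing in.

Run:
```python
from meas import *
import pickle
D=pickle.load(open("d0.pkl","rb"));u=np.array([-np.sin(.228),np.cos(.228)])
for n,r0,r1 in(("top",(280,150,300,172),(230,150,262,200)),("scene",(343,212,364,245),(400,205,426,240))):
    d=cam(n);d0=D[n]
    m=mask(d["img"],'blk',r1);k=cm(m);k0=cm(mask(d0["img"],'blk',r0))
    print(n,k,k0,(onz(d,k[0],112)[:2]-onz(d0,k0[0],112)[:2]),(onz(d,k[0],112)[:2]-onz(d0,k0[0],112)[:2])@u)
    c0=big(mask(d0["img"],'yel',(240,145,285,190) if n=="top" else (360,215,420,260)))
    c=big(mask(d["img"],'yel',(190,150,262,210) if n=="top" else (410,205,485,260)))
    W=[cv2.minAreaRect(np.array([onz(d,p,72)[:2] for p in q[:,0].astype(float)],np.float32)) for q in(c0,c)]
    print("  yel",(np.array(W[1][0])-W[0][0])@u,W)
```

```text
top (array([247.16326531, 169.53061224]), 49) (array([289.04651163, 160.39534884]), 43) [-28.94994185 115.53915232] 119.09259327057121
  yel 118.73014475870443 [((615.7478637695312, 27.782958984375), (66.67357635498047, 67.47749328613281), 14.285536766052246), ((586.5119018554688, 142.8836669921875), (66.98335266113281, 68.51188659667969), 14.661311149597168)]
scene (array([411.19889503, 223.81767956]), 181) (array([353.62146893, 228.5480226 ]), 177) [-29.44556562 115.98226787] 119.6362668763451
  yel 119.72836515012891 [((616.510986328125, 27.30035400390625), (63.938865661621094, 66.28395080566406), 14.325604438781738), ((587.2778930664062, 143.4264678955078), (64.20281219482422, 66.89199829101562), 14.019042015075684)]
```

Travel reads 118.7–119.7 mm, possibly a few tenths short of home after the grip was let go. I'll give one free push from behind with closed fingers, so letting go cannot pull it back.

Run:
```python
from meas import *
p=lambda *a:print(*a,robot.current_tcp_pos().round(1),robot.current_contact_force().round(1),round(robot.current_t(),2))
u=np.array([-np.sin(.228),np.cos(.228)]);H=np.array([634.6,-50.])+119.5*u
robot.move_gripper(0.)
B=H-55*u;robot.move_ptp([*B,200],[np.pi,0,.228])
if robot.move_linear([*B,95],speed=120,f_stop=10): p("BLOCKED")
st=robot.move_linear([*(H-18*u),95],speed=30,f_stop=6);q=robot.current_tcp_pos();p("touch",st,(q[:2]-H)@u)
st=robot.move_linear([*(q[:2]+8*u),95],speed=20,f_stop=25);p("press",st,(robot.current_tcp_pos()[:2]-H)@u)
robot.move_linear([*B,95],speed=80);robot.move_linear([*B,230],speed=130)
robot.move_ptp([420,-150,300],[np.pi,0,.228]);robot.sleep(.3);p("away")
d=cam("scene");cv2.imwrite("pics/c9.png",d["img"]);k=cm(mask(d["img"],'blk',(400,205,426,240)));print("handle px",k)
c=big(mask(d["img"],'yel',(410,205,485,260)));print(cv2.minAreaRect(np.array([onz(d,x,72)[:2] for x in c[:,0].astype(float)],np.float32))[0])
```

```text
touch True -27.88704398940881 [613.8  39.2  94.9] [ 0.2 -2.4  2.1] 26.04
press True -28.258010364329742 [613.9  38.9  95. ] [ 0.6 -2.5  1.3] 26.41
away [ 420.5 -149.6  299.6] [0.3 1.  0.3] 29.43
handle px (array([411.19889503, 223.81767956]), 181)
(587.001220703125, 143.12240600585938)
```

The carriage did not move under another 25 N push, and the handle pixel is unchanged, so it is against its stop. Handing in.

```bash
python3 -c "
from meas import *
d=cam('scene');print('parked pin red px',cm(mask(d['img'],'red',(235,135,275,175))),'exp',proj(d,sp(0,0,128)))
print(robot.hand_in(),robot.current_t())"
```

```text
parked pin red px (array([256.27205882, 153.26470588]), 136) exp [[256.72360263 153.93093143]]
the job is handed in; nothing more can be done
the job is handed in; nothing more can be done
```

I drew the red-handled pin, parked it in the green stand's notch and let go. Then I slid the carriage home by its black handle, let go, and handed the job in. The clock read 29.4 s at my last reading, shortly before handing in.

**Pin:** in the views after release it stands upright with its collar on the ledge. At the end its red grip was within 1 px of where a correctly seated pin should appear.

**Carriage:** image and arm readings put the travel at 118.7–119.7 mm, slightly under the nominal 120. Two further 25 N pushes did not move it: one with the handle gripped, one from behind with closed fingers. I take it to be at its stop, with the difference down to measurement error.

**Bystanders:** in the last picture I viewed, they stood as before. The one after the final push could not be shown because the picture limit was reached, so for that moment I only have the pixel checks on the handle and pin.

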